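Wedge the comb rest into the bead loom

ROBOT

A 6-joint arm with a two-finger parallel gripper is mounted at the origin on the work surface. World frame = base frame: x ahead of the robot, y to its left, z up, the work surface at z = 0. Lengths are in m, angles in rad, forces in N, time in s.
With the tool pointing down it reaches from about 0.3 to 0.875 m from the base axis. Payload 6.4 kg.
Tool frame: the origin (TCP) lies midway between the tips of the shut fingers; the grasp point (between the pads) lies ctrl.grip_depth behind it (ctrl.grip_depth is the distance from the TCP to the grasp point, in m); x points along the fingers, y is the direction in which the jaws open and shut, and the axes are right-handed (so a half turn about x gives the same grasp; the last joint's range is limited). The gripper opens to 85 mm and grips with 20 to 120 N. Pads are 22 mm wide; open, the fingers measure 114 mm over their backs; the gripper's body (76 mm by 85 mm) begins 54 mm behind the grasp point. The pads swing forward as they close: fully open they stand 13 mm farther back than shut.
Start: joints at [-1.511, 0.181, 1.607, -0, 1.354, -0.206], TCP at [0.151, -0.555, 0.231] pointing down, gripper open.
Joint ranges: [-2.99, 2.99], [-0.89, 2.07], [0.3, 2.58], [-1.14, 4.28], [0, 2.63], [-3.12, 3.12]. Speed limits (rad/s): [2.57, 2.57, 3.01, 3.14, 3.14, 3.14].

INTERFACE

Orientations are given as a unit quaternion [w, x, y, z].
In Python, from bench import ctrl gives the robot as it stands.
- The arm moves only by the tool carry_out, never from a script. Its argument "motion" is one flat list of numbers, 7 for each row, row after row: the turn, a rotation vector about the tool's x, y, z in degrees, then the shift along the tool's x, y, z in m, then the gripper's target within -1 to 1 (shut at 1, half-way at 0, fully open at -1). A call has 1 to 10 rows; each row shifts and turns the pose as measured when the row begins, along the tool's axes as they then stand; what a row does not reach is not made up. A row lasts 1/10 s, in which the tool goes at most 50 mm and 8.59 degrees, less where a joint would pass 70% of its speed; a pose out of reach is approached as far as the arm can. A call with a gripper value outside its range is refused whole. The fingers move at their own pace and stop on an object; the grip force is fixed at half the most. Time passes only in rows, so rows that do not move let the fingers close. It gives the time, the measured TCP pose, the force and the opening at its end, in the units of the state.
- ctrl.get_obs(): the state, without advancing time (a new reading comes with each control period).
- ctrl.camera(name): name is "side" or "top"; returns the picture (400x640x3 uint8, blue, green, red); there is no depth.
- ctrl.camera_params(name): a dict with "mtx" (3x3 intrinsics, pixels), "k1" (the pictures are not rectified: a ray, as slopes to the right and down, at radius r is drawn at 1 + k1 r^2 times it, then the intrinsics apply), "pose" (4x4, takes a point from camera to world coordinates). Camera axes: x right, y down, z forward; pixel columns grow to the right and rows downward; lengths in m; the calibration is good to about 2 mm. A picture is of the moment at which its call begins. camera_params takes no time and is no camera call.
- ctrl.hand_in(): hands the job in, once; it reports no verdict.
Trained networks look in the newest picture that a camera, given by its name, has taken for a name from the list of things; names that differ only in an ending like _2 or _b are one class to them, and where a whole thing is asked for, a point or a joint stands for the part that bears it (a point fixed in the world has none). Each returns a list of dicts, best first, with "conf" (0 to 1); they miss things now and then, are a little off and sometimes report something else, mostly with a low value. They report only what shows in the picture. A call takes as long as a camera call.
- ctrl.boxes_of(camera, thing): "point" ([x, y, z] in m, in the coordinates of the camera as it stood for that picture, good to about 4 mm: the middle of the surface that is visible of it).
- ctrl.trace(camera, thing): "pixels" (400x640 bool, what is visible of it).
- ctrl.landmark_of(camera, thing): "point" ([x, y, z] in m, in the coordinates of the camera as it stood for that picture, good to about 4 mm: a listed point, or the origin of a listed thing).
The state is a dict: "time_s": time; "q": joint angles; "dq": joint speeds; "joint_efforts": joint torques, N m; "eef_pos": TCP position; "eef_rot": TCP orientation; "wrist_force": force on the tool from outside, world axes, zero at the start; "torque": the same for the moment, N m; "opening": opening from 0.0 (shut) to 1.0 (fully open).
Only numpy, scipy, OpenCV 4.12 (cv2) and the standard library are available. Lean on these libraries where they do the work, as an engineer would, in place of code of your own. Each camera call takes 0.05 s, during which the arm holds its last target. There are 200 camera calls.

TASK

Take the wooden comb rest and fit its dovetail foot, narrow end first, into the tapered way on the bead loom. Slide it along until it wedges, and press it home with a firm push of about 16 N, never more than 20 N or the rail may split, so that it stays tight by itself. Let go, and leave the other things on the table where they are.

Things in the scene. Friction and masses are not known exactly. Their poses are not given: they have to be found in the camera images.
- rest: Wooden comb rest, about 0.12 kg, loose, upright. Origin: centre of the foot's underside; x to the foot's narrow end, z up. The dovetail foot is 80 mm long (x -40 to 40), 14 mm high; each side tapers 4 degrees in plan (widest width 47 mm at the wide end, 36 mm at the narrow end) and leans in 12 degrees towards the top. An upright comb plate stands over the wide end.
- plate (a point): Centre of the rest's upright plate, 32 mm behind the rest's origin and 45 mm above the foot's underside. Plate: 16 mm thick along the rest's x, 44 mm wide, from 22 to 68 mm above the underside, comb teeth up to 74 mm, a 25 mm wide neck below it. It can be gripped from above across 16 or 44 mm.
- nose (a point): Centre of the lower edge of the foot's narrow end, 40 mm ahead of the rest's origin.
- heel (a point): Centre of the lower edge of the foot's wide end, 40 mm behind the rest's origin. Heel, neck and plate have one flat upright back face here, 68 mm high, which can be pushed on.
- loom: Bead loom: wooden board 230 (x) x 200 (y) x 15 mm screwed to the table. Origin: centre of its underside; x along the dovetail way, from its mouth to its narrow end, z up. Two rails from x = 0 to 100 mm, up to 18 mm above the board, form the way, centre line y = 0. Side bars at y = +-94 mm are 30 mm and a comb bar at x = 108 mm is 45 mm above the table.
- landing (a point): On the bare flat top of the loom's board (15 mm above the table) in front of the mouth, 60 mm before it on the centre line; the flat runs from the mouth back 115 mm. The foot can be set down here.
- mouth (a point): Centre of the way's mouth on the board's top; axes as the loom. The way is 45 mm wide here, tapered and undercut like the foot, which enters along +x only, with 3 to 5 mm to spare per side. It wedges with the heel 2 to 30 mm outside the mouth, depending on the rail: this must be felt. It slides easily (waxed wood), then stops within about 1 mm.
- rail: The right-hand (-y) rail of the way, a strip 100 mm long, 14 mm thick, fixed by two brass screws, set up to 1.8 mm nearer or farther from time to time. Origin: at the mouth on the board's top, at the rail's inner face (loom y about -22.4 mm); axes as the loom.
- sharpener: Blue plastic pencil sharpener box 55 x 45 x 50 mm with a small pull-out tray in front; not to be moved. Origin: centre of its underside.
- compass: Silver aluminium drawing compass lying closed, 140 mm long, 8 mm high; not to be moved. Origin under its middle.
- palette: Small round ceramic palette, 96 mm across, 9 mm high; not to be moved. Origin: centre of its underside.
- acrylic: Clear acrylic block 50 x 50 x 25 mm; not to be moved. Origin: centre of its underside.

How it is judged:
On the way, in this order (a step that is already met when the one before it is completed fails the run):
1. the nose of the foot is in the way, the foot flat on the board (x of nose in the frame of mouth above 0.01 m and y of nose in the frame of mouth between -0.008 and 0.008 m and z of nose in the frame of mouth below 0.004 m and angle between rest's own z axis and vertical below 0.1 rad), for 0.1 s.
2. the foot is wedged between the rails (contact force between rest and rail above 4 N), for 0.3 s.
At the end, for the whole second after the job is handed in: The rest stands upright (within 3.4 degrees) and in line with the way (3.4 degrees), foot flat on the board (4 mm), heel between 36 mm outside and 8 mm inside the mouth, let go and at rest, and still so tight that foot and rail press on each other with more than 4 N (x of heel in the frame of mouth between -0.036 and 0.008 m and z of heel in the frame of mouth between -0.003 and 0.004 m and angle between rest's own z axis and vertical below 0.06 rad and angle between the x axis of rest and the x axis of loom, either way round below 0.06 rad and contact force between rest and rail above 4 N and linear speed of rest below 0.01 m/s); the robot touches nothing.
It fails at once if the foot is forced: it presses on the rail with more than 30 N (contact force between rest and rail above 30 N).
It fails at once if the sharpener is moved by more than 15 mm (distance of sharpener from where it was at the start of the episode above 0.015 m).
It fails at once if the compass is moved by more than 15 mm (distance of compass from where it was at the start of the episode above 0.015 m).
It fails at once if the palette is moved by more than 15 mm (distance of palette from where it was at the start of the episode above 0.015 m).
It fails at once if the acrylic is moved by more than 15 mm (distance of acrylic from where it was at the start of the episode above 0.015 m).
It also fails if it takes over 64 s, if anything falls off the work surface, if the arm or the gripper's body presses on something with over 40 N, if the wrist force passes 120 N, or if a joint passes its speed limit or range.

## Working session

There is one attempt and no reset: what is moved stays moved. The work goes in short steps, Python scripts to look and compute and a tool call to move; the robot and the scene stay as the last step left them, time stands still between calls to the robot, and variables do not carry over. Pictures are saved under pics/ and viewed, about 8 in all and at most 12, crops included, and the job is handed in when it is done.

Besides the shell and the picture viewer there is one more tool, called after "Call:" as name(argument=value, ...), one argument or row to a line, values as JSON. carry_out: Moves the arm, as the interface text tells. Its arguments: {"type":"object","properties":{"motion":{"type":"array"}},"required":["motion"]}

```bash
ls; mkdir -p pics; cat > h.py <<'E'
import numpy as np, cv2
from bench import ctrl
from scipy.spatial.transform import Rotation as R
def snap(cam,fn):
    im=ctrl.camera(cam); cv2.imwrite('pics/'+fn,im); return im
def w(cam,p):
    T=np.array(ctrl.camera_params(cam)['pose']); return (T@np.r_[p,1])[:3]
def lm(cam,t):
    return [(round(d['conf'],2),w(cam,d['point']).round(4).tolist()) for d in ctrl.landmark_of(cam,t)[:2]]
def ray(cam,uv,z):
    P=ctrl.camera_params(cam);K=np.array(P['mtx']);T=np.array(P['pose'])
    d=np.linalg.solve(K,np.r_[uv,1.]);d=d/d[2];r2=0
    s=d[:2].copy()
    for _ in range(20): s=d[:2]/(1+P['k1']*(s@s))
    v=T[:3,:3]@np.r_[s,1]; o=T[:3,3]; return o+v*(z-o[2])/v[2]
def proj(cam,p):
    P=ctrl.camera_params(cam);K=np.array(P['mtx']);T=np.linalg.inv(np.array(P['pose']))
    c=(T@np.r_[p,1])[:3]; s=c[:2]/c[2]; s=s*(1+P['k1']*(s@s)); return (K@np.r_[s,1])[:2]
def state():
    o=ctrl.get_obs(); q=o['eef_rot']; r=R.from_quat(np.r_[q[1:],q[0]])
    print('t',o['time_s'],'tcp',np.round(o['eef_pos'],4),'F',np.round(o['wrist_force'],2),'open',round(float(o['opening']),3))
    print('axes x,y,z',r.as_matrix().T.round(3).tolist()); return o,r
E
python3 - <<'E'
from h import *
print(ctrl.grip_depth); state()
for c in ('top','side'):
    snap(c,c+'0.png'); print(c, np.array(ctrl.camera_params(c)['pose']).round(3).tolist())
    for t in ('rest','plate','nose','heel','loom','landing','mouth','rail','sharpener','compass','palette','acrylic'): print(t,lm(c,t))
im=np.hstack([cv2.imread('pics/top0.png'),cv2.imread('pics/side0.png')])
E
```

```text
pics
0.0187
t 0.0 tcp [ 0.151  -0.5543  0.2304] F [-0.25 -0.86 -0.61] open 1.0
axes x,y,z [[-0.0, 0.002, -1.0], [0.263, -0.965, -0.002], [-0.965, -0.263, -0.0]]
top [[0.025, -0.992, 0.124, 0.385], [-1.0, -0.026, -0.001, -0.017], [0.005, -0.124, -0.992, 1.184], [0.0, 0.0, 0.0, 1.0]]
rest [(0.89, [0.5291, 0.2311, -0.0026])]
plate [(0.98, [0.5009, 0.2377, 0.0439])]
nose [(0.91, [0.5716, 0.2257, -0.0014])]
heel [(0.81, [0.4925, 0.2338, -0.0032])]
loom [(0.64, [0.6156, -0.0342, -0.0047])]
landing [(0.9, [0.5579, -0.0348, 0.0136])]
mouth [(0.85, [0.6191, -0.0357, 0.0138])]
rail [(0.83, [0.6209, -0.0579, 0.0127])]
sharpener []
compass [(0.58, [0.6903, -0.2778, -0.002])]
palette [(0.74, [0.7026, 0.2505, -0.004])]
acrylic [(0.8, [0.328, -0.3635, -0.0021])]
side [[0.933, -0.266, 0.243, 0.314], [-0.36, -0.707, 0.609, -0.531], [0.009, -0.655, -0.755, 0.656], [0.0, 0.0, 0.0, 1.0]]
rest [(0.88, [0.5258, 0.2292, -0.0022]), (0.7, [0.325, -0.362, 0.0025])]
plate [(0.87, [0.4945, 0.2338, 0.0485])]
nose [(0.89, [0.5672, 0.2246, 0.0024])]
heel [(0.93, [0.4905, 0.2375, -0.0001])]
loom [(0.75, [0.6234, -0.0365, -0.0024]), (0.18, [0.703, 0.249, -0.0005])]
landing [(0.81, [0.5596, -0.0392, 0.0164])]
mouth [(0.71, [0.6181, -0.0367, 0.0159])]
rail [(0.61, [0.6174, -0.0618, 0.0148]), (0.54, [0.5275, 0.2309, -0.0003])]
sharpener [(0.74, [0.5701, 0.2238, -0.0009]), (0.66, [0.5137, -0.2774, 0.0013])]
compass [(0.63, [0.6847, -0.2732, -0.0001])]
palette [(0.61, [0.7053, 0.2479, -0.0008]), (0.3, [0.4953, 0.2371, 0.0456])]
acrylic [(0.8, [0.3261, -0.3593, -0.0011]), (0.36, [0.56, -0.0381, 0.0127])]
```

View pics/top0.png

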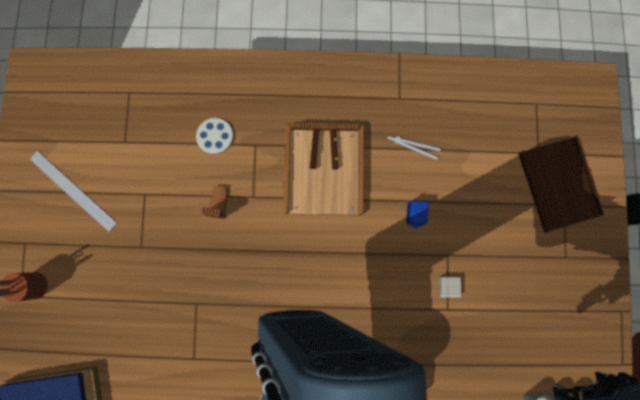

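View pics/side0.png

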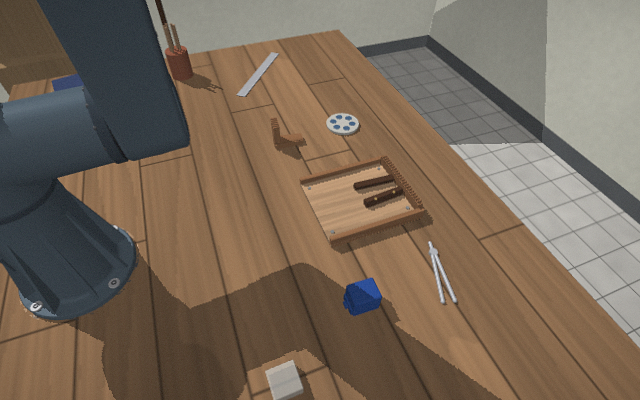

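The top view shows the loom centred near (326,168) with its mouth toward the robot. The rest is at (216,200), with its plate at the near end. The acrylic block (450,287), sharpener (417,212), compass (414,147) and palette (214,135) are all clear of my route. The side view agrees. Next I'll measure the yaw of the loom and the rest.

```bash
python3 - <<'E'
from h import *
for c in ('top','side'):
    im=snap(c,c+'1.png')
    for t,z in (('loom',0.025),('rest',0.02),('rail',0.033)):
        for d in ctrl.trace(c,t)[:1]:
            m=d['pixels'].astype(np.uint8); ys,xs=np.nonzero(m)
            P=np.array([ray(c,(x,y),z)[:2] for x,y in zip(xs,ys)]).astype(np.float32)
            r=cv2.minAreaRect(P*1000); print(c,t,round(d['conf'],2),len(xs),np.round(r[0]),np.round(r[1]),round(r[2],1))
# top loom edges crop
cv2.imwrite('pics/crop.png',cv2.resize(cv2.imread('pics/top1.png')[100:230,180:380],None,fx=4,fy=4,interpolation=cv2.INTER_CUBIC))
E
```

```text
Traceback (most recent call last):
  File "h.py", line 11, in ray
    P=ctrl.camera_params(cam);K=np.array(P['mtx']);T=np.array(P['pose'])
ValueError: time passes only in moves, steps and waits
```

Call:
carry_out(
  motion=[-8.4,0,0,0,0,0,-1,-8.4,0,0,0,0,0,-1,-8.4,0,0,0,0,0,-1,-8.4,0,0,0,0,0,-1,-8.4,0,0,0,0,0,-1,-8.4,0,0,0,0,0,-1,-8.4,0,0,0,0,0,-1,-8.2,0,0,0,0,0,-1],
)

```text
time_s: 2.2
eef_pos: [0.151, -0.5548, 0.2313]
eef_rot: [-0.473, -0.525, -0.473, 0.525]
wrist_force: [0.5, -0.4, 0.1]
opening: 0.997
```

```bash
sed -i 's/ctrl.camera_params(/cp(/g; s/^def snap/import functools\ncp=functools.lru_cache(lambda c: ctrl.camera_params(c))\ndef snap/' h.py
python3 - <<'E'
from h import *
state()
for c in ('top','side'):
    im=snap(c,c+'1.png')
    for t,z in (('loom',0.025),('rest',0.02),('rail',0.033)):
        for d in ctrl.trace(c,t)[:1]:
            m=d['pixels'].astype(np.uint8); ys,xs=np.nonzero(m)
            P=np.array([ray(c,(x,y),z)[:2] for x,y in zip(xs,ys)]).astype(np.float32)
            r=cv2.minAreaRect(P*1000); print(c,t,round(d['conf'],2),len(xs),np.round(r[0]),np.round(r[1]),round(r[2],1))
cv2.imwrite('pics/crop.png',cv2.resize(cv2.imread('pics/top1.png')[100:230,180:380],None,fx=4,fy=4,interpolation=cv2.INTER_CUBIC))
E
```

```text
t 2.2 tcp [ 0.151  -0.5548  0.2313] F [ 0.52 -0.39  0.1 ] open 0.997
axes x,y,z [[-0.0, 0.0, -1.0], [0.995, -0.104, -0.0], [-0.104, -0.995, -0.0]]
top loom 0.75 6999 [621. -34.] [238. 201.] 1.4
top rest 0.74 588 [527. 237.] [62. 82.] 89.2
top rail 0.64 251 [669. -59.] [102.  17.] 4.6
side loom 0.92 6976 [621. -44.] [250. 219.] 0.5
side rest 0.95 445 [531. 252.] [136.  79.] 78.0
side rail 0.85 405 [664. -70.] [109.  29.] 3.6
```

View pics/crop.png

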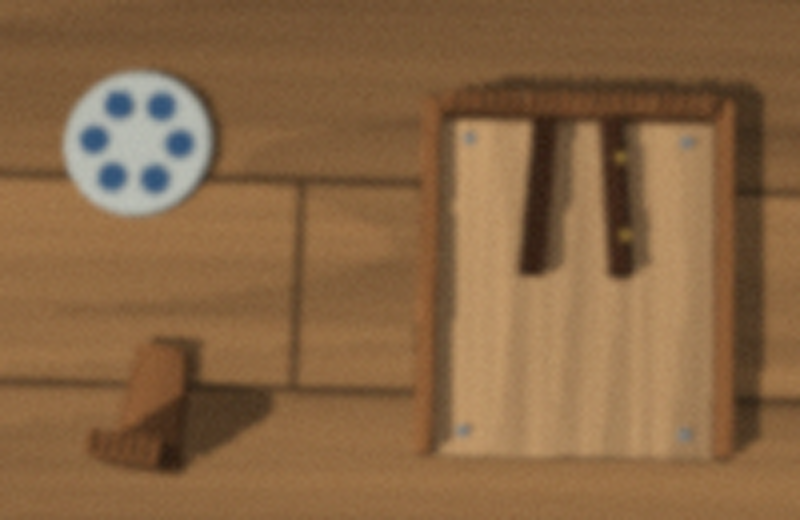

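```bash
python3 - <<'E'
from h import *
f=lambda x,y,z: ray('top',(180+(x+.5)/4-.5,100+(y+.5)/4-.5),z)[:2]*1000
s=[f(*p,.015) for p in [(470,138),(688,142),(463,430),(685,434)]]
print('screws',np.round(s,1).tolist(), 'ctr',np.mean(s,0))
a=lambda v: np.degrees(np.arctan2(v[1],v[0]))
print('yaw long',a(s[0]-s[2]),a(s[1]-s[3]),'cross',a(s[0]-s[1])-90,a(s[2]-s[3])-90)
m=[f(537,272,.033),f(619,276,.033)];
print('rails near',np.round(m,1).tolist())
print('rest teeth',a(f(92,430,.074)-f(162,441,.074))-90,'L',f(92,430,.074),f(162,441,.074))
l=a(f(150,340,.014)-f(122,425,.014)); 
print('foot left side',l,'right side',a(f(188,345,.014)-f(184,420,.014)))
E
```

```text
screws [[708.7, 34.1], [709.8, -106.7], [518.9, 32.7], [520.0, -107.7]] ctr [614.3682964  -36.92259313]
yaw long 0.4243276475759803 0.28641304076894136 cross 0.46620120452011804 0.4413610300567825
rails near [[618.1, -11.5], [616.9, -63.2]]
rest teeth -7.385279454694711 L [506.36238078 253.61415076] [500.82532748 210.89527321]
foot left side -15.269321073993513 right side -0.18952459633662602
```

Call:
carry_out(
  motion=[1.6,0,0,0,0,0,-1,0,0,0,0,0.0133,-0.046,-1,0,0,0,0,0.0133,-0.046,-1,0,0,0,0,0.0133,-0.046,-1,0,0,0,0,0.0133,-0.046,-1,0,0,0,0,0.0133,-0.046,-1,0,0,0,0,0.0133,-0.046,-1,0,0,0,0,0.0133,-0.046,-1,0,0,0,0,0.0133,-0.046,-1,0,0,0,0,0.0133,-0.046,-1],
)

```text
time_s: 3.6
eef_pos: [0.3358, -0.156, 0.2304]
eef_rot: [0.456, 0.542, 0.452, -0.542]
wrist_force: [1.2, -0.2, -0.0]
opening: 1.0
```

Call:
carry_out(
  motion=[0,0,0,0,0.0133,-0.046,-1,0,0,0,0,0.0133,-0.046,-1,0,0,0,0,0.0133,-0.046,-1,0,0,0,0,0.0133,-0.046,-1,0,0,0,0,0.0133,-0.046,-1,0,0,0,0,0.0133,-0.046,-1,0,0,0,0,0.0133,-0.046,-1,0,0,0,0,0.0133,-0.046,-1,0,0,0,0,0,0,-1],
)

```text
time_s: 4.5
eef_pos: [0.5137, 0.2071, 0.2327]
eef_rot: [0.455, 0.548, 0.445, -0.543]
wrist_force: [0.3, -0.8, 0.2]
opening: 0.999
```

```bash
cat >> h.py <<'E'
def go(target,yaw):
    o,r=state(); t=np.array(o['eef_pos']); d=r.inv().apply(np.array(target)-t)
    Y=np.radians(yaw); c,s=np.cos(Y),np.sin(Y)
    G=R.from_matrix(np.array([[0,0,-1],[c,s,0],[s,-c,0]]).T)
    print('shift tool',d.round(4),'turn',np.degrees((r.inv()*G).as_rotvec()).round(2))
E
python3 -c "
from h import *
go([.498,.2345,.16],-7.6)"
```

```text
t 4.5 tcp [0.5137 0.2071 0.2327] F [ 0.34 -0.76  0.22] open 0.999
axes x,y,z [[0.015, -0.006, -1.0], [0.982, -0.189, 0.016], [-0.189, -0.982, 0.003]]
shift tool [ 0.0723 -0.0218 -0.0242] turn [-3.3   0.21 -0.89]
```

Call:
carry_out(
  motion=[-3.3,0.2,-0.9,0.02,-0.0218,-0.0242,-1,0,0,0,0.025,0,0,-1,0,0,0,0.025,0,0,-1,0,0,0,0,0,0,-1],
)

```text
time_s: 4.9
eef_pos: [0.497, 0.2371, 0.1608]
eef_rot: [0.466, 0.532, 0.465, -0.532]
wrist_force: [-0.5, -0.8, 0.3]
opening: 1.005
```

```bash
python3 -c "
from h import *
for c in ('top','side'):
    im=snap(c,c+'2.png')
    for t in ('plate','heel','nose'): print(c,t,lm(c,t))
cv2.imwrite('pics/crop2.png',cv2.resize(cv2.imread('pics/side2.png')[40:240,180:440],None,fx=3,fy=3,interpolation=cv2.INTER_CUBIC))
go([.498,.2345,.033],-7.6)"
```

```text
top plate [(0.57, [0.5002, 0.2356, 0.0413])]
top heel [(0.62, [0.4931, 0.2371, -0.0003])]
top nose [(0.71, [0.5702, 0.2267, 0.0011])]
side plate [(0.83, [0.4949, 0.234, 0.0455]), (0.38, [0.5673, 0.2245, -0.0032])]
side heel [(0.6, [0.6195, -0.0382, 0.0177]), (0.58, [0.4929, 0.2359, 0.001])]
side nose [(0.82, [0.5687, 0.2265, -0.0027]), (0.6, [0.4968, 0.2384, 0.0489])]
t 5.3 tcp [0.5006 0.2377 0.1655] F [-0.12 -0.29 -0.22] open 0.998
axes x,y,z [[0.01, 0.002, -1.0], [0.991, -0.133, 0.009], [-0.133, -0.991, -0.003]]
shift tool [ 0.1325 -0.0034  0.0039] turn [-0.03 -0.17 -0.53]
```

View pics/crop2.png

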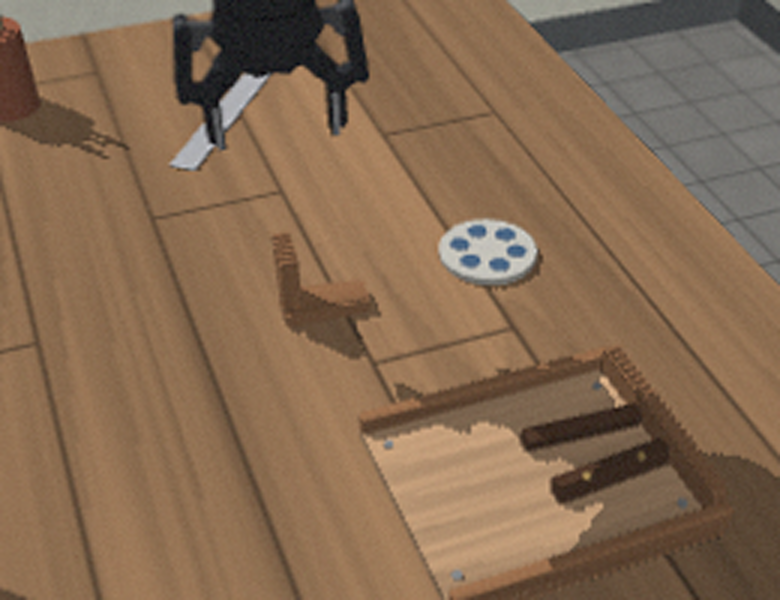

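The gripper is open above the rest, with its tips at (215,140) and (338,130) in the crop and the plate at (285,270). I'll go down and grip across the 16 mm.

Call:
carry_out(
  motion=[0,-0.2,-0.5,0.03,-0.003,0.003,-1,0,0,0,0.035,0,0,-1,0,0,0,0.035,0,0,-1,0,0,0,0.022,0,0,-1,0,0,0,0.005,0,0,-1,0,0,0,0,0,0,-1],
)

```text
time_s: 5.9
eef_pos: [0.5032, 0.2357, 0.0408]
eef_rot: [0.467, 0.536, 0.463, -0.529]
wrist_force: [-0.2, 0.3, 0.3]
opening: 1.0
```

```bash
python3 -c "
from h import *
go([.498,.235,.033],-7.6)"
```

```text
t 5.9 tcp [0.5032 0.2357 0.0408] F [-0.18  0.32  0.32] open 1.0
axes x,y,z [[0.012, 0.002, -1.0], [0.991, -0.134, 0.012], [-0.134, -0.991, -0.004]]
shift tool [ 0.0077 -0.0051  0.0014] turn [-0.13 -0.21 -0.66]
```

Call:
carry_out(
  motion=[0,-0.2,-0.8,0.007,-0.005,0.0015,-1,0,0,-0.4,0.002,-0.001,0,-1,0,0,0,0,0,0,-1],
)

```text
time_s: 6.2
eef_pos: [0.4992, 0.2356, 0.0346]
eef_rot: [-0.463, -0.532, -0.467, 0.533]
wrist_force: [-0.3, 0.1, 0.4]
opening: 1.0
```

```bash
python3 -c "
from h import *
go([.498,.235,.033],-7.6)"
```

```text
t 6.2 tcp [0.4992 0.2356 0.0346] F [-0.3   0.06  0.43] open 1.0
axes x,y,z [[-0.006, 0.003, -1.0], [0.991, -0.134, -0.006], [-0.134, -0.991, -0.002]]
shift tool [ 0.0016 -0.0011  0.0007] turn [-0.13 -0.1   0.35]
```

Good. I'll close the gripper here.

Call:
carry_out(
  motion=[0,0,0.3,0.001,-0.001,0,1,0,0,0,0,0,0,1,0,0,0,0,0,0,1,0,0,0,0,0,0,1,0,0,0,0,0,0,1,0,0,0,0,0,0,1,0,0,0,0,0,0,1,0,0,0,0,0,0,1,0,0,0,0,0,0,1,0,0,0,0,0,0,1],
)

```text
time_s: 7.2
eef_pos: [0.4996, 0.2363, 0.036]
eef_rot: [0.465, 0.534, 0.465, -0.531]
wrist_force: [-0.3, -1.6, 1.2]
opening: 0.178
```

```bash
python3 -c "
from h import *
go([.498,.235,.033],-7.6)"
```

```text
t 7.2 tcp [0.4996 0.2363 0.036 ] F [-0.28 -1.64  1.19] open 0.178
axes x,y,z [[0.004, 0.003, -1.0], [0.991, -0.134, 0.003], [-0.134, -0.991, -0.003]]
shift tool [ 0.0029 -0.0014  0.0015] turn [-0.12 -0.19 -0.18]
```

Call:
carry_out(
  motion=[0,0,0,-0.01,0,0,1,0,0,0,-0.03,0,0,1,0,0,0,-0.035,0,0,1,-3,0,0,-0.035,0,0,1,-3,0,0,0,0,0,1,-2,0,0,0,0,0,1,0,0,0,0,0,0,1],
)

```text
time_s: 7.9
eef_pos: [0.4981, 0.2356, 0.1528]
eef_rot: [0.502, 0.499, 0.503, -0.496]
wrist_force: [0.1, -0.4, -1.5]
opening: 0.179
```

```bash
python3 -c "
from h import *
go([.527,-.0365,.13],0.4)"
```

```text
t 7.9 tcp [0.4981 0.2356 0.1528] F [ 0.13 -0.44 -1.5 ] open 0.179
axes x,y,z [[0.002, 0.002, -1.0], [1.0, 0.01, 0.002], [0.01, -1.0, -0.002]]
shift tool [0.0222 0.0261 0.2724] turn [ 0.17 -0.13 -0.11]
```

Call:
carry_out(
  motion=[0,0,0,0,0.0037,0.02,1,0,0,0,0,0.0037,0.04,1,0,0,0,0,0.0037,0.045,1,0,0,0,0,0.0037,0.045,1,0,0,0,0,0.0037,0.045,1,0,0,0,0,0.0037,0.04,1,0,0,0,0,0.0037,0.025,1,0,0,0,0.01,0,0.01,1,0,0,0,0,0,0,1],
)

```text
time_s: 8.8
eef_pos: [0.5247, -0.0426, 0.1417]
eef_rot: [0.5, 0.5, 0.502, -0.498]
wrist_force: [0.2, 1.1, -1.8]
opening: 0.181
```

```bash
python3 -c "
from h import *
for c in ('top','side'):
    im=snap(c,c+'3.png')
    for t in ('plate','heel','nose','mouth','landing','rest'): print(c,t,lm(c,t))
go([.527,-.0365,.08],0.4)"
```

```text
top plate []
top heel []
top nose []
top mouth []
top landing [(0.97, [0.5625, -0.0346, 0.0127])]
top rest []
side plate [(0.85, [0.527, -0.0396, 0.1544])]
side heel [(0.71, [0.5232, -0.041, 0.1069])]
side nose [(0.77, [0.598, -0.0451, 0.1065])]
side mouth [(0.79, [0.6181, -0.0359, 0.015]), (0.38, [0.5194, -0.0463, 0.1072])]
side landing [(0.75, [0.5612, -0.0402, 0.0172]), (0.29, [0.524, -0.0427, 0.1051])]
side rest [(0.87, [0.5575, -0.0433, 0.1064]), (0.57, [0.5217, -0.0408, 0.1091])]
t 9.5 tcp [ 0.5262 -0.0418  0.1437] F [-0.16  0.17 -0.82] open 0.174
axes x,y,z [[0.003, 0.002, -1.0], [1.0, 0.007, 0.003], [0.007, -1.0, -0.002]]
shift tool [ 0.0637  0.0006 -0.0052] turn [ 0.02 -0.12 -0.2 ]
```

Call:
carry_out(
  motion=[0,0,0,0.02,0.001,-0.005,1,0,0,0,0.035,0,0,1,0,0,-0.2,0.022,0,0,1,0,0,0,0,0,0,1],
)

```text
time_s: 9.9
eef_pos: [0.5296, -0.0372, 0.0665]
eef_rot: [0.503, 0.5, 0.501, -0.497]
wrist_force: [-0.5, -0.4, -2.0]
opening: 0.182
```

```bash
python3 -c "
from h import *
c='side'
im=snap(c,c+'4.png')
for t in ('plate','heel','nose','mouth','rest'): print(c,t,lm(c,t))
cv2.imwrite('pics/crop4.png',cv2.resize(im[130:260,270:450],None,fx=4,fy=4,interpolation=cv2.INTER_CUBIC))
go([.527,-.0365,.055],0.4)"
```

```text
side plate [(0.56, [0.5278, -0.0384, 0.0772]), (0.43, [0.6012, -0.0401, 0.0289])]
side heel [(0.68, [0.5261, -0.0402, 0.0266])]
side nose [(0.97, [0.6008, -0.0415, 0.0293])]
side mouth [(0.92, [0.6199, -0.0346, 0.0163])]
side rest [(0.6, [0.5611, -0.0376, 0.03])]
t 10.2 tcp [ 0.5328 -0.0381  0.0708] F [-0.7   0.25 -1.96] open 0.179
axes x,y,z [[0.013, -0.002, -1.0], [1.0, 0.007, 0.013], [0.007, -1.0, 0.002]]
shift tool [ 0.0157 -0.006  -0.0017] turn [ 0.    0.1  -0.73]
```

View pics/crop4.png

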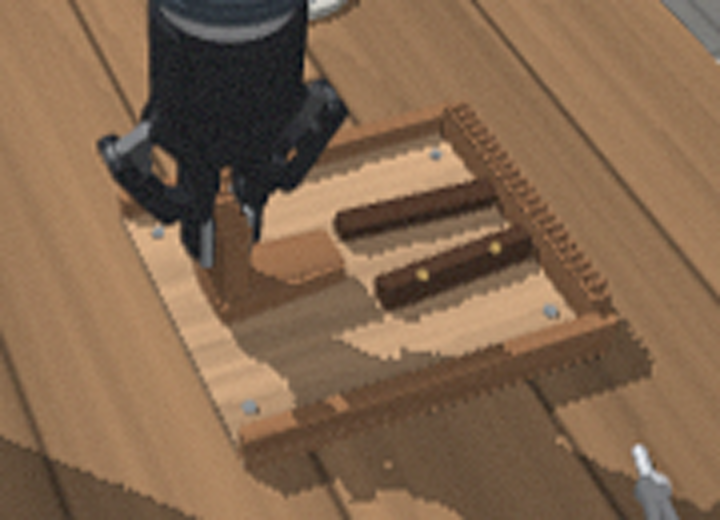

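In the side view the foot hovers flat just before the way, with its nose near (340,255) in the crop and the rail ends at (338,222) and (380,290). I'll correct the tilt and set it down.

Call:
carry_out(
  motion=[0,0.1,-0.8,0.008,-0.007,-0.002,1,0,0,-0.2,0.006,0,0,1,0,0,0,0,0,0,1],
)

```text
time_s: 10.5
eef_pos: [0.5267, -0.0364, 0.0578]
eef_rot: [0.501, 0.497, 0.502, -0.499]
wrist_force: [0.2, 0.1, -1.5]
opening: 0.182
```

```bash
python3 -c "
from h import *
go([.527,-.036,.051],0.4)"
```

```text
t 10.5 tcp [ 0.5267 -0.0364  0.0578] F [ 0.22  0.14 -1.46] open 0.182
axes x,y,z [[-0.002, -0.001, -1.0], [1.0, 0.007, -0.002], [0.007, -1.0, 0.001]]
shift tool [ 0.0068  0.0004 -0.0004] turn [0.01 0.07 0.14]
```

Call:
carry_out(
  motion=[0,0,0,0.003,0,0,1,0,0,0,0.002,0,0,1,0,0,0,0,0,0,1],
)

```text
time_s: 10.8
eef_pos: [0.5266, -0.0364, 0.0522]
eef_rot: [0.501, 0.497, 0.502, -0.499]
wrist_force: [-0.2, 0.2, -0.8]
opening: 0.18
```

Call:
carry_out(
  motion=[0,0,0,0.0015,0,0,1,0,0,0,0.001,0,0,1],
)

```text
time_s: 11.0
eef_pos: [0.5273, -0.0367, 0.0509]
eef_rot: [0.502, 0.497, 0.502, -0.499]
wrist_force: [-5.3, 0.5, 12.6]
opening: 0.18
```

```bash
python3 -c "
from h import *
go([.527,-.036,.051],0.4)"
```

```text
t 11.0 tcp [ 0.5273 -0.0367  0.0509] F [-5.31  0.51 12.6 ] open 0.18
axes x,y,z [[-0.002, -0.002, -1.0], [1.0, 0.007, -0.002], [0.007, -1.0, 0.002]]
shift tool [-0.0001 -0.0003 -0.0007] turn [0.01 0.09 0.1 ]
```

Call:
carry_out(
  motion=[0,0,0,-0.0008,0,-0.0005,1,0,0,0,0,0,0,1],
)

```text
time_s: 11.2
eef_pos: [0.5279, -0.0364, 0.0523]
eef_rot: [0.502, 0.498, 0.501, -0.499]
wrist_force: [-0.1, -0.3, -1.6]
opening: 0.178
```

Call:
carry_out(
  motion=[0,0,0,0,0.005,0,1,0,0,0,0,0.005,0,1,0,0,0,0,0,0,1],
)

```text
time_s: 11.5
eef_pos: [0.5387, -0.0363, 0.0521]
eef_rot: [0.502, 0.498, 0.501, -0.499]
wrist_force: [0.0, -0.3, -1.5]
opening: 0.178
```

```bash
python3 -c "
from h import *
go([.557,-.036,.0515],0.4)"
```

```text
t 11.5 tcp [ 0.5387 -0.0363  0.0521] F [ 0.03 -0.29 -1.53] open 0.178
axes x,y,z [[-0.0, -0.002, -1.0], [1.0, 0.007, -0.0], [0.007, -1.0, 0.002]]
shift tool [ 0.0006  0.0183 -0.0002] turn [0.01 0.11 0.02]
```

Call:
carry_out(
  motion=[0,0,0,0,0.005,0,1,0,0,0,0,0.005,0,1,0,0,0,0,0.005,0,1,0,0,0,0,0,0,1],
)

```text
time_s: 11.9
eef_pos: [0.5552, -0.0362, 0.0516]
eef_rot: [0.502, 0.498, 0.502, -0.499]
wrist_force: [0.4, 0.7, -1.6]
opening: 0.182
```

Call:
carry_out(
  motion=[0,0,0,0.0004,0.005,0,1,0,0,0,0,0.005,0,1,0,0,0,0,0,0,1],
)

```text
time_s: 12.2
eef_pos: [0.5661, -0.0361, 0.0512]
eef_rot: [0.502, 0.498, 0.502, -0.499]
wrist_force: [-0.4, -0.4, -0.5]
opening: 0.182
```

```bash
python3 -c "
from h import *
c='side'
im=snap(c,c+'5.png')
for t in ('nose','mouth','heel'): print(c,t,lm(c,t))
cv2.imwrite('pics/crop5.png',cv2.resize(im[130:260,270:450],None,fx=4,fy=4,interpolation=cv2.INTER_CUBIC))
go([.567,-.036,.0515],0.4)"
```

```text
side nose [(0.75, [0.6384, -0.0413, 0.0137])]
side mouth [(0.97, [0.623, -0.0341, 0.0184])]
side heel [(0.94, [0.5598, -0.0398, 0.0123])]
t 12.4 tcp [ 0.5653 -0.036   0.0511] F [-0.37  0.23 -0.97] open 0.177
axes x,y,z [[-0.002, -0.002, -1.0], [1.0, 0.007, -0.002], [0.007, -1.0, 0.002]]
shift tool [-0.0004  0.0017  0.    ] turn [0.01 0.09 0.09]
```

View pics/crop5.png

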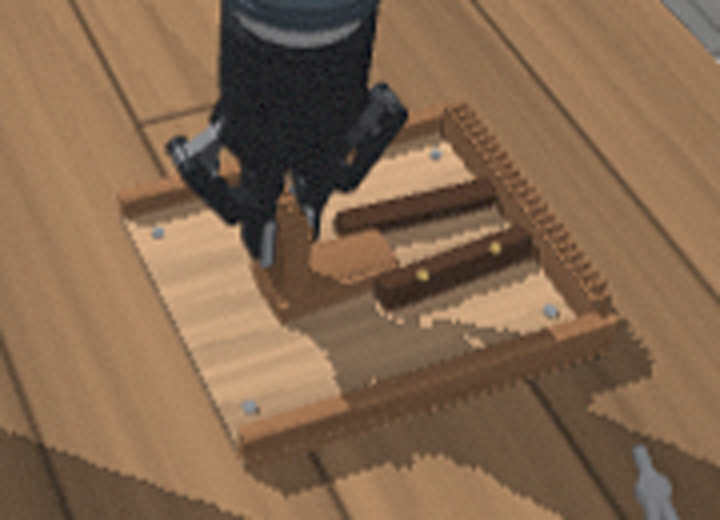

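The nose is between the rails, near (390,255) in the crop, and possibly a little to the right. I'll shift slightly left and keep going in small steps, watching the forces.

Call:
carry_out(
  motion=[0,0,0,0,0.005,-0.0015,1,0,0,0,0,0.005,0,1,0,0,0,0,0,0,1],
)

```text
time_s: 12.7
eef_pos: [0.5759, -0.0343, 0.0514]
eef_rot: [0.502, 0.497, 0.502, -0.499]
wrist_force: [-0.1, 0.8, -1.8]
opening: 0.182
```

Call:
carry_out(
  motion=[0,0,0,0,0.004,0,1,0,0,0,0,0.004,0,1,0,0,0,0,0,0,1],
)

```text
time_s: 13.0
eef_pos: [0.5846, -0.0342, 0.0512]
eef_rot: [0.502, 0.497, 0.502, -0.499]
wrist_force: [-0.0, -0.2, -1.2]
opening: 0.18
```

```bash
python3 -c "
from h import *
go([.593,-.036,.0513],0.4)"
```

```text
t 13.0 tcp [ 0.5846 -0.0342  0.0512] F [-0.04 -0.19 -1.23] open 0.18
axes x,y,z [[-0.002, -0.002, -1.0], [1.0, 0.007, -0.002], [0.007, -1.0, 0.002]]
shift tool [-0.0002  0.0084  0.0019] turn [0.   0.09 0.1 ]
```

No contact yet, with the nose about 38 mm in. I'll release here and push low on the heel with shut fingers, so the foot centres itself.

Call:
carry_out(
  motion=[0,0,0,0,0,0,-1,0,0,0,0,0,0,-1,0,0,0,0,0,0,-1,0,0,0,0,0,0,-1,0,0,0,0,0,0,-1,0,0,0,0,0,0,-1],
)

```text
time_s: 13.6
eef_pos: [0.585, -0.0343, 0.0516]
eef_rot: [0.502, 0.498, 0.501, -0.499]
wrist_force: [0.7, 0.0, -0.1]
opening: 1.002
```

Call:
carry_out(
  motion=[0,0,0,-0.015,0,0,-1,0,0,0,-0.03,0,0,-1,0,0,0,-0.04,0,0,-1,0,0,0,0,0,0,1,0,0,0,0,-0.04,0,1,8.5,0,0,0,-0.03,0,1,8.5,0,0,0,0,0,1],
)

```text
time_s: 14.3
eef_pos: [0.5137, -0.0347, 0.1438]
eef_rot: [-0.421, -0.568, -0.42, 0.569]
wrist_force: [0.9, 0.5, -1.0]
opening: 0.332
```

Call:
carry_out(
  motion=[8.5,0,0,0,0,0,1,8.5,0,0,0,0,0,1,8.5,0,0,0,0,0,1,8.5,0,0,0,0,0,1,8.5,0,0,0,0,0,1,8.5,0,0,0,0,0,1,8.5,0,0,0,0,0,1,8.5,0,0,0,0,0,1,5,0,0,0,0,0,1,0,0,0,0,0,0,1],
)

```text
time_s: 15.3
eef_pos: [0.5138, -0.0349, 0.1516]
eef_rot: [-0.005, 0.71, -0.009, -0.704]
wrist_force: [-1.4, -0.3, 0.1]
opening: -0.001
```

```bash
python3 -c "
from h import *
snap('side','side6.png')
for t in ('nose','mouth','heel','plate','rest'): print(t,lm('side',t))
cv2.imwrite('pics/crop6.png',cv2.resize(cv2.imread('pics/side6.png')[110:260,250:450],None,fx=4,fy=4,interpolation=cv2.INTER_CUBIC))
go([.53,-.0365,.10],-89.6)"
```

```text
nose [(0.81, [0.6539, -0.0371, 0.0142])]
mouth [(0.7, [0.62, -0.0351, 0.0137])]
heel [(0.6, [0.5787, -0.0329, 0.0163])]
plate [(0.66, [0.585, -0.0345, 0.0595]), (0.65, [0.5569, -0.0409, 0.0146])]
rest [(0.97, [0.6172, -0.0346, 0.016])]
t 15.6 tcp [ 0.5136 -0.0349  0.151 ] F [ 0.35 -0.26 -0.24] open 0.0
axes x,y,z [[0.008, -0.005, -1.0], [-0.018, -1.0, 0.004], [-1.0, 0.018, -0.008]]
shift tool [ 0.0511  0.0011 -0.016 ] turn [-1.42 -0.45 -0.26]
```

View pics/crop6.png

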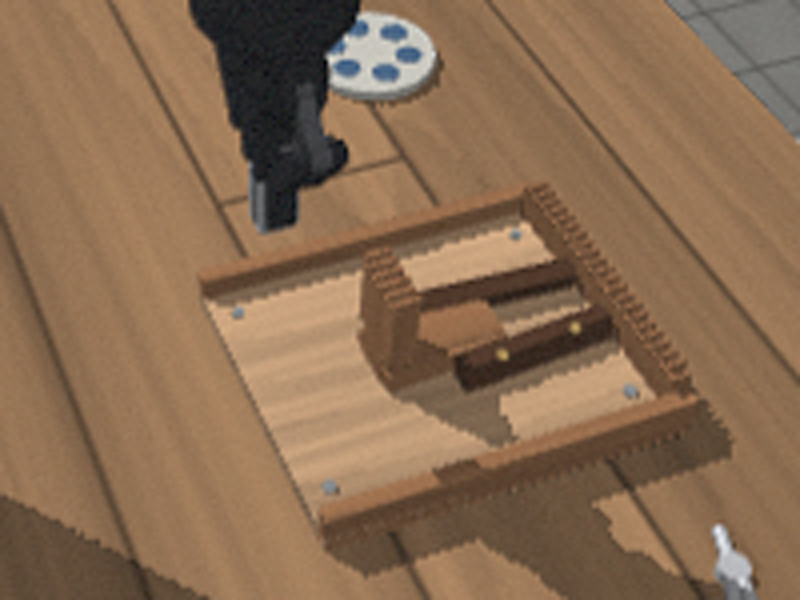

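The rest stands upright in the way, with its plate at (390,320) in the crop. The shut fingers are now at 90°, behind it. I'll tilt the tip 4° forward and lower it behind the heel.

Call:
carry_out(
  motion=[-1.4,3.6,-0.3,0.045,0.001,-0.013,1,0,0,0,0.04,0,0,1,0,0,0,0.025,0,0,1,0,0,0,0,0,0,1],
)

```text
time_s: 16.0
eef_pos: [0.5347, -0.0371, 0.0405]
eef_rot: [0.005, 0.734, 0.003, -0.679]
wrist_force: [0.0, -0.1, -0.2]
opening: -0.003
```

```bash
python3 -c "
from h import *
go([.545,-.0367,.025],-89.6)"
```

```text
t 16.0 tcp [ 0.5347 -0.0371  0.0405] F [ 0.05 -0.07 -0.16] open -0.003
axes x,y,z [[0.078, -0.001, -0.997], [0.012, -1.0, 0.002], [-0.997, -0.012, -0.078]]
shift tool [ 0.0163 -0.0003 -0.009 ] turn [ 0.27 -4.5  -0.12]
```

Call:
carry_out(
  motion=[0,0,0,0.012,0,0.001,1,0,0,0,0.003,0,0,1,0,0,0,0,0,0,1],
)

```text
time_s: 16.3
eef_pos: [0.5363, -0.0375, 0.0267]
eef_rot: [0.005, 0.735, 0.004, -0.678]
wrist_force: [-0.8, -0.6, 1.1]
opening: 0.001
```

Call:
carry_out(
  motion=[0,0,0,0,0,-0.005,1,0,0,0,0,0,-0.005,1,0,0,0,0,0,-0.005,1,0,0,0,0,0,0,1],
)

```text
time_s: 16.7
eef_pos: [0.5554, -0.0381, 0.0316]
eef_rot: [0.006, 0.737, 0.003, -0.676]
wrist_force: [0.6, 0.2, -0.1]
opening: -0.001
```

```bash
python3 -c "
from h import *
go([.56,-.0367,.025],-89.6)"
```

```text
t 16.7 tcp [ 0.5554 -0.0381  0.0316] F [ 0.55  0.2  -0.08] open -0.001
axes x,y,z [[0.087, -0.004, -0.996], [0.013, -1.0, 0.005], [-0.996, -0.013, -0.087]]
shift tool [ 0.007  -0.0014 -0.004 ] turn [ 0.35 -4.98 -0.28]
```

Call:
carry_out(
  motion=[0.3,-1,-0.3,0.0065,-0.0014,0.0005,1,0,0,0,0,0,0,1],
)

```text
time_s: 16.9
eef_pos: [0.556, -0.0366, 0.0252]
eef_rot: [0.002, 0.731, 0.003, -0.682]
wrist_force: [0.5, -0.3, 0.3]
opening: -0.001
```

Call:
carry_out(
  motion=[0,0,0,0.0003,0,-0.003,1,0,0,0,0.0003,0,-0.003,1,0,0,0,0,0,0,1],
)

```text
time_s: 17.2
eef_pos: [0.5621, -0.0365, 0.0243]
eef_rot: [0.002, 0.731, 0.003, -0.683]
wrist_force: [-0.1, 0.6, -0.1]
opening: 0.0
```

```bash
python3 -c "
from h import *
go([.56,-.0367,.025],-89.6)"
```

```text
t 17.2 tcp [ 0.5621 -0.0365  0.0243] F [-0.12  0.61 -0.06] open 0.0
axes x,y,z [[0.068, 0.002, -0.998], [0.008, -1.0, -0.001], [-0.998, -0.008, -0.068]]
shift tool [-0.0008  0.0002  0.0021] turn [ 0.04 -3.88  0.06]
```

Call:
carry_out(
  motion=[0,0,0,0.0001,0,-0.002,1,0,0,0,0.0001,0,-0.002,1,0,0,0,0.0001,0,-0.002,1,0,0,0,0.0001,0,-0.002,1,0,0,0,0.0001,0,-0.001,1,0,0,0,0,0,0,1],
)

```text
time_s: 17.8
eef_pos: [0.5714, -0.0363, 0.0243]
eef_rot: [0.002, 0.73, 0.003, -0.683]
wrist_force: [-0.4, -0.9, -0.3]
opening: -0.001
```

Call:
carry_out(
  motion=[0,0,0,0,0,-0.0007,1,0,0,0,0,0,-0.0007,1,0,0,0,0,0,-0.0007,1,0,0,0,0,0,-0.0007,1,0,0,0,0,0,-0.0007,1],
)

```text
time_s: 18.3
eef_pos: [0.5747, -0.0363, 0.0243]
eef_rot: [0.002, 0.73, 0.003, -0.683]
wrist_force: [-1.3, -0.4, 0.4]
opening: -0.001
```

Call:
carry_out(
  motion=[0,0,0,0,0,-0.0007,1,0,0,0,0,0,-0.0007,1,0,0,0,0,0,-0.0007,1,0,0,0,0,0,-0.0007,1,0,0,0,0,0,-0.0007,1],
)

```text
time_s: 18.8
eef_pos: [0.5785, -0.0363, 0.0246]
eef_rot: [0.002, 0.73, 0.003, -0.683]
wrist_force: [-0.6, 0.3, 0.0]
opening: -0.003
```

```bash
python3 -c "
from h import *
go([.58,-.0367,.025],-89.6)"
```

```text
t 18.8 tcp [ 0.5785 -0.0363  0.0246] F [-0.61  0.32  0.01] open -0.003
axes x,y,z [[0.066, 0.002, -0.998], [0.008, -1.0, -0.001], [-0.998, -0.008, -0.066]]
shift tool [-0.0003  0.0004 -0.0015] turn [ 0.04 -3.78  0.08]
```

Call:
carry_out(
  motion=[0,0,0,0,0,-0.0007,1,0,0,0,0,0,-0.0007,1,0,0,0,0,0,-0.0007,1,0,0,0,0,0,-0.0007,1,0,0,0,0,0,-0.0007,1,0,0,0,0,0,-0.0007,1,0,0,0,0,0,-0.0007,1],
)

```text
time_s: 19.5
eef_pos: [0.5838, -0.0363, 0.0249]
eef_rot: [0.002, 0.73, 0.003, -0.683]
wrist_force: [-0.5, -0.3, -0.1]
opening: 0.001
```

Call:
carry_out(
  motion=[0,0,0,0,0,-0.0007,1,0,0,0,0,0,-0.0007,1,0,0,0,0,0,-0.0007,1,0,0,0,0,0,-0.0007,1,0,0,0,0,0,-0.0007,1,0,0,0,0,0,-0.0007,1,0,0,0,0,0,-0.0007,1],
)

```text
time_s: 20.2
eef_pos: [0.5891, -0.0362, 0.0253]
eef_rot: [0.002, 0.73, 0.003, -0.683]
wrist_force: [-0.7, 0.8, 0.9]
opening: -0.0
```

```bash
python3 -c "
from h import *
for t in ('heel','plate'): print(t,snap('side','x.png') is None or lm('side',t))
go([.59,-.0367,.025],-89.6)"
```

```text
heel [(0.69, [0.6026, -0.0365, 0.0126])]
plate [(0.54, [0.6055, -0.036, 0.0617])]
t 20.4 tcp [ 0.5892 -0.0362  0.0253] F [ 0.49  0.71 -0.18] open 0.001
axes x,y,z [[0.066, 0.002, -0.998], [0.008, -1.0, -0.001], [-0.998, -0.008, -0.066]]
shift tool [ 0.0004  0.0005 -0.0008] turn [ 0.04 -3.79  0.07]
```

Heel is about 17 mm outside the mouth and moving. I'll continue.

Call:
carry_out(
  motion=[0,0,0,0.0001,0,-0.0007,1,0,0,0,0,0,-0.0007,1,0,0,0,0,0,-0.0007,1,0,0,0,0.0001,0,-0.0007,1,0,0,0,0,0,-0.0007,1,0,0,0,0,0,-0.0007,1],
)

```text
time_s: 21.0
eef_pos: [0.5927, -0.0363, 0.0252]
eef_rot: [0.002, 0.729, 0.003, -0.684]
wrist_force: [-6.6, -0.7, 3.3]
opening: 0.002
```

Call:
carry_out(
  motion=[0,0,0,0.0001,0,-0.0007,1,0,0,0,0,0,-0.0007,1,0,0,0,0,0,-0.0007,1,0,0,0,0.0001,0,-0.0007,1,0,0,0,0,0,-0.0007,1,0,0,0,0,0,-0.0007,1],
)

```text
time_s: 21.6
eef_pos: [0.592, -0.0363, 0.0252]
eef_rot: [0.002, 0.725, 0.004, -0.688]
wrist_force: [-5.2, -0.6, 4.5]
opening: -0.004
```

Call:
carry_out(
  motion=[0,0,0,0.0001,0,-0.0007,1,0,0,0,0,0,-0.0007,1,0,0,0,0,0,-0.0007,1,0,0,0,0.0001,0,-0.0007,1,0,0,0,0,0,-0.0007,1],
)

```text
time_s: 22.1
eef_pos: [0.5915, -0.0362, 0.0253]
eef_rot: [0.002, 0.722, 0.004, -0.692]
wrist_force: [-6.5, -1.0, 4.7]
opening: -0.001
```

Call:
carry_out(
  motion=[0,1.5,0,0,0,0.001,1,0,0,0,0,0,0,1],
)

```text
time_s: 22.3
eef_pos: [0.5909, -0.0362, 0.0254]
eef_rot: [0.002, 0.732, 0.004, -0.682]
wrist_force: [0.1, 0.0, 0.0]
opening: -0.002
```

Call:
carry_out(
  motion=[0,0,0,0,0,-0.0008,1,0,0,0,0,0,-0.0008,1],
)

```text
time_s: 22.5
eef_pos: [0.593, -0.0362, 0.0258]
eef_rot: [0.002, 0.732, 0.004, -0.682]
wrist_force: [-4.4, -0.3, 0.6]
opening: -0.002
```

```bash
python3 -c "
from h import *
o,r=state(); print(np.round(o['torque'],2))"
```

```text
t 22.5 tcp [ 0.593  -0.0362  0.0258] F [-4.4  -0.31  0.56] open -0.002
axes x,y,z [[0.071, 0.003, -0.997], [0.009, -1.0, -0.002], [-0.997, -0.008, -0.071]]
[ 0.03  0.68 -0.  ]
```

Call:
carry_out(
  motion=[0,0.3,0,0,0,-0.0012,1],
)

```text
time_s: 22.6
eef_pos: [0.5932, -0.0362, 0.0256]
eef_rot: [0.002, 0.732, 0.004, -0.681]
wrist_force: [-9.4, -1.0, 6.6]
opening: -0.003
```

Call:
carry_out(
  motion=[0,0.3,0,0,0,-0.0014,1],
)

```text
time_s: 22.7
eef_pos: [0.5932, -0.0361, 0.0254]
eef_rot: [0.002, 0.733, 0.004, -0.68]
wrist_force: [-8.9, -1.9, 8.1]
opening: -0.0
```

Call:
carry_out(
  motion=[0,0,0,-0.0008,0,-0.0015,1],
)

```text
time_s: 22.8
eef_pos: [0.593, -0.0361, 0.0257]
eef_rot: [0.002, 0.732, 0.005, -0.682]
wrist_force: [-4.4, -1.7, -2.5]
opening: -0.003
```

Call:
carry_out(
  motion=[0,0,0,-0.0004,0,-0.0018,1],
)

```text
time_s: 22.9
eef_pos: [0.593, -0.0361, 0.0256]
eef_rot: [0.002, 0.73, 0.005, -0.683]
wrist_force: [-9.5, -0.9, 5.5]
opening: 0.001
```

Call:
carry_out(
  motion=[0,0.4,0,-0.0006,0,-0.0024,1],
)

```text
time_s: 23.0
eef_pos: [0.5931, -0.0361, 0.0255]
eef_rot: [0.002, 0.731, 0.005, -0.683]
wrist_force: [-11.4, -1.7, 6.2]
opening: 0.004
```

Call:
carry_out(
  motion=[0,0.4,0,-0.0006,0,-0.0027,1],
)

```text
time_s: 23.1
eef_pos: [0.5932, -0.0361, 0.0255]
eef_rot: [0.002, 0.731, 0.005, -0.683]
wrist_force: [-12.1, -2.8, 7.7]
opening: -0.001
```

```bash
python3 -c "
from h import *
o,r=state(); print(np.round(o['torque'],2))"
```

```text
t 23.1 tcp [ 0.5932 -0.0361  0.0255] F [-12.07  -2.78   7.71] open -0.001
axes x,y,z [[0.068, 0.005, -0.998], [0.011, -1.0, -0.004], [-0.998, -0.011, -0.068]]
[-0.38  1.69 -0.07]
```

Call:
carry_out(
  motion=[0,0.4,0,-0.0008,0,-0.0033,1],
)

```text
time_s: 23.2
eef_pos: [0.5932, -0.0361, 0.0255]
eef_rot: [0.002, 0.731, 0.006, -0.683]
wrist_force: [-13.2, -2.7, 6.8]
opening: 0.001
```

Call:
carry_out(
  motion=[0,0.4,0,-0.0009,0,-0.0036,1],
)

```text
time_s: 23.3
eef_pos: [0.5932, -0.036, 0.0255]
eef_rot: [0.002, 0.73, 0.006, -0.683]
wrist_force: [-14.3, -2.7, 8.0]
opening: 0.003
```

Call:
carry_out(
  motion=[0,0.4,0,-0.001,0,-0.0041,1],
)

```text
time_s: 23.4
eef_pos: [0.5932, -0.036, 0.0256]
eef_rot: [0.002, 0.729, 0.007, -0.684]
wrist_force: [-17.9, -3.0, 8.7]
opening: -0.0
```

Call:
carry_out(
  motion=[0,0.4,0,-0.0011,0,-0.0043,1,0,0.4,0,-0.0011,0,-0.0043,1],
)

```text
time_s: 23.6
eef_pos: [0.593, -0.0358, 0.0255]
eef_rot: [0.002, 0.727, 0.007, -0.686]
wrist_force: [-18.7, -3.1, 8.8]
opening: -0.003
```

Pushed to about 18 N, under the 20 N limit. I'll back straight off and then lift clear.

Call:
carry_out(
  motion=[0,0,0,0,0,0.003,1,0,0,0,0,0,0.015,1,0,0,0,0,0,0.02,1,0,0,0,-0.04,0,0.01,1,0,0,0,-0.045,0,0.02,1,0,0,0,-0.045,0,0.03,1,0,0,0,0,0,0.04,1,0,0,0,0,0,0,1],
)

```text
time_s: 24.4
eef_pos: [0.4463, -0.0386, 0.1464]
eef_rot: [0.002, 0.727, 0.008, -0.686]
wrist_force: [-0.6, 0.5, -0.7]
opening: 0.001
```

```bash
python3 -c "
from h import *
state()
for c in ('side','top'):
    im=snap(c,c+'9.png')
    for t in ('heel','nose','mouth','plate','rest'): print(c,t,lm(c,t))
    for t in ('sharpener','compass','palette','acrylic'): print(c,t,lm(c,t)[:1])
cv2.imwrite('pics/crop9.png',cv2.resize(cv2.imread('pics/side9.png')[110:260,250:450],None,fx=4,fy=4,interpolation=cv2.INTER_CUBIC))
"
```

```text
t 24.4 tcp [ 0.4463 -0.0386  0.1464] F [-0.64  0.54 -0.7 ] open 0.001
axes x,y,z [[0.058, 0.008, -0.998], [0.014, -1.0, -0.007], [-0.998, -0.014, -0.058]]
side heel [(0.81, [0.6078, -0.0397, 0.0151])]
side nose [(0.56, [0.6859, -0.0395, 0.0156])]
side mouth [(0.85, [0.6185, -0.0372, 0.0175]), (0.33, [0.6057, -0.0377, 0.0146])]
side plate [(0.79, [0.6122, -0.0374, 0.0598])]
side rest [(0.71, [0.6412, -0.038, 0.0124])]
side sharpener [(0.82, [0.5127, -0.277, -0.003])]
side compass [(0.18, [0.6177, -0.056, 0.0164])]
side palette [(0.81, [0.7033, 0.2481, 0.0029])]
side acrylic [(0.95, [0.3249, -0.3583, -0.0027])]
top heel [(0.77, [0.6063, -0.0374, 0.0128])]
top nose [(0.72, [0.6858, -0.0373, 0.014])]
top mouth [(0.79, [0.6185, -0.0395, 0.0149])]
top plate [(0.86, [0.6133, -0.0373, 0.0564])]
top rest [(0.83, [0.6445, -0.0354, 0.0126])]
top sharpener [(0.72, [0.5121, -0.2698, -0.0043])]
top compass [(0.68, [0.689, -0.2755, 0.0023])]
top palette [(0.86, [0.702, 0.2508, -0.0019])]
top acrylic [(0.86, [0.3246, -0.3621, -0.0018])]
```

View pics/crop9.png

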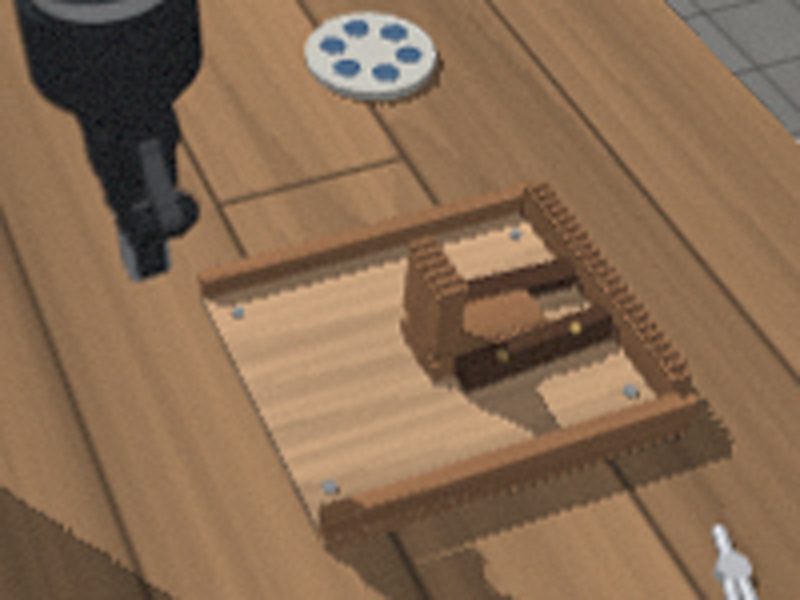

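The rest sits upright between the rails with its heel about 11 mm outside the mouth (crop (440,375)), and the robot is clear. Nothing else has moved, so I'm handing in.

```bash
python3 -c "
from bench import ctrl
print(ctrl.hand_in())"
```

```text
the job is handed in; nothing more can be done
None
```

The comb rest is wedged in the loom's way, and I handed the job in after about 25 s of robot time. No verdict came back, and I had no way to measure how hard the foot still presses on the rail.

- **What I did:** I gripped the rest across its 16 mm plate, set it down in front of the mouth and slid the nose about 38 mm in. Then I let go and pushed low on the heel with shut fingers until it wedged.
- **Push force:** The push rose in small steps and ended above the 16 N asked. The last wrist readings along the way were 17.9 N and 18.7 N, with about ±1 N of noise. Along with that there was about 9 N vertical and 3 N sideways, so the combined wrist force was slightly over 20 N. Only the reading at the end of each move was visible, so a brief higher peak can't be ruled out.
- **Final position:** Both cameras put the heel 11–12 mm outside the mouth, the foot flat on the board and the rest in line with the way, within the few millimetres the cameras can resolve. In the side picture the rest stands upright. The robot is clear and touching nothing.
- **Other things on the table:** The sharpener, palette and acrylic block are within a few millimetres of their first readings. The compass matches in the top camera. The side camera's last compass reading was a low-confidence hit on the rail, so I ignored it.

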